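# Unlock a dead-man lever and hold it at its running position

### The job

Pull the steel lock-out clip straight up off the short rail behind the sprung dead-man lever (a small spring catch holds it) and leave it in the open parts tray. Then push the lever away from its rest until it stands upright, in line with the two index posts, and finish while still holding it there; do not let it go well past the posts at any time, since that trips the unit, and leave the other things on the bench where they are.

Things in the scene. Friction and masses are not known exactly. Their poses are not given: they have to be found in the camera images.
- unit: Grey hold-to-run unit fixed to the bench, base plate 190 (x) x 120 (y) x 12 mm. Origin: centre of its underside; yaw varies; +x is the way the lever is pushed. In its frame (mm): lever pivot, axis y, at x -20, z 35; two pointed index posts, 9 thick, at x -20, y +-46, top z 102; behind the clip catch cheeks, x 34 to 59, y +-22, top z 65, and terminal box to x 92, z 42.
- rail_top (a point): Centre of the top of the unit's aluminium rail, 16 (x) x 70 (y) mm and 22 mm high, at x 18, z 34 mm in the unit's frame; the clip sits on it at the start.
- lever (a joint): Lever angle in rad: 0 = rest, leaning 0.55 towards the unit's -x; 0.55 = upright, in line with the posts (running position); over 0.75 = trips; 1.0 = far stop. A spring drives it back to 0: 0.8 N m/rad, about 2 N at the bar at rest, 6 N upright. With the clip on the rail it is blocked from about 0.27.
- lever_bar (a point): Centre of the lever's rubber cross-bar, 16 mm diameter, 64 mm long along the unit's y, 115 mm from the pivot, on a steel blade 14 x 20 mm. At rest at x -80, z 133 mm in the unit's frame, upright at x -20, z 150. Its axes turn with the lever.
- index (a point): Fixed point of the unit: where the centre of the cross-bar is when the lever is upright (unit frame x -20, y 0, z 150 mm).
- lock_clip: Steel lock-out clip, 130 g +-30 %: saddle 30 x 44 x 52 mm astride the rail on two legs 18 mm deep; nose to its -x (towards the lever), 18 wide, out to x -40, z 42 to 52; grip fin on top. Origin: underside centre of the saddle; seated: axes as the unit's, z 16 mm. A sprung catch holds its rear leg: lift straight, 10 to 16 N; clear after 20 mm.
- clip_fin (a point): Centre region of the clip's upright grip fin, 85 mm above the clip's origin; the fin is 28 mm along x, 12 mm thick along y, from 52 to 99 mm height. Pinch it across y from above.
- parts_tray: Open tray fixed to the bench, 85 (x) x 130 (y) x 34 mm outside. Walls and floor 2 mm thick, open inside to its floor at z 2 mm (the small bits in it are flat and do not matter). Origin: centre of its underside. It stands to the left of the unit.
- microscope_head (a point): Fixed point: centre of the underside of the objective (76 mm wide, 98 mm above the bench) of the microscope that overhangs the bench between tray and unit. From 150 to 300 mm height its head and eyepieces spread about 120 mm all round this point, its arm further beyond. Cross between unit and tray on the robot's side of it, nearer than x 0.5.
- bench_block: Bystander, bare steel square block 62x62x20 mm, to be left alone; origin: centre of its underside.
- ring_clamp: Bystander, wooden wedge clamp 30x110x26 mm, to be left alone; origin: centre of its underside.
- marker_pen: Bystander, pen 12x134x13 mm, to be left alone; origin: centre of its underside.
- knurled_tin: Bystander, round black tin 67x67x38 mm, to be left alone; origin: centre of its underside.
- hinged_tin: Bystander, flat red tin with a lid 69x97x22 mm, to be left alone; origin: centre of its underside.
Things that resemble listed ones, but are neither listed nor needed, are in the scene too. What is shaped like the lock_clip but turquoise or yellow is not meant.

How it is judged:
By the outcome, as a careful person would: the job done as asked, in the order asked, and still so for the second after the job is handed in, while the arm keeps its last pose, push and grip.
It also fails if it takes over 54 s, if anything falls off the work surface, if the arm or the gripper's body presses on something with over 40 N, if the wrist force passes 120 N, or if a joint passes its speed limit or range.

### The arm

A 6-joint arm with a two-finger parallel gripper is mounted at the origin on a cart in front of the work surface, level with it; the furniture and walls round the work are solid. World frame = base frame: x ahead of the robot, y to its left, z up, the work surface at z = 0. Lengths are in m, angles in rad, forces in N, time in s.
With the tool pointing down it reaches from about 0.275 to 0.725 m from the base axis. Payload 15.9 kg.
Tool frame: the origin (TCP) lies at the very end of the fingers, on their centre line; the grasp point (between the pads) lies 19 mm behind it; z points along the fingers, y is the line along which they close (so a half turn about z gives the same grasp; the last joint's range is limited). The gripper opens to 85 mm and grips with 20 to 120 N. Pads are 22 mm wide; open, the fingers measure 114 mm over their backs; the gripper's body (76 mm by 85 mm) begins 54 mm behind the grasp point. The pads swing forward as they close: fully open they stand 13 mm farther back than shut.
Start: joints at [0, 0.213, -0.034, 1.323, 0, 1.571], TCP at [0.5, -0, 0.231] pointing down, gripper open.
Joint ranges: [-2.98, 2.98], [-0.74, 1.72], [-1.14, 1.35], [-2.1, 2.04], [-1.57, 1.44], [-3.14, 3.14]. Speed limits (rad/s): [1.89, 1.89, 2.39, 2.57, 3.14, 3.14].

### API

Orientations are given as [roll, pitch, yaw] about the fixed x, y, z axes, in that order (R = Rz(yaw) Ry(pitch) Rx(roll)).
In Python, from plant import * gives the robot as it stands. The module is installed in compiled form; this text tells all that it offers.
- The arm moves only by the tool apply_moves, never from a script. Its argument "increments" is a list of rows, each a list of 5 numbers: the shift along the world's x, y, z in cm, then the turn about the world's z in degrees, then the closure, from -1 (fully open) to 1 (shut). In form: [[dx, dy, dz, twist, jaw], ...]. A call has 1 to 5 rows; each row shifts and turns the commanded pose from where the row before left it; what a row does not reach is not made up. A row lasts 1/12 s, in which the tool goes at most 41.7 mm and 7.16 degrees, less where a joint would pass 70% of its speed; a pose out of reach is approached as far as the arm can. A call with a gripper value outside its range is refused whole. The fingers move at their own pace and stop on an object; "squeeze" is the grip in N (left out, the last holds). Time passes only in rows, so rows that do not move let the fingers close. It gives the time, the measured TCP pose, the force, the opening and the grip force at its end, in the units of the state.
- observe(): the state, without advancing time (a new reading comes with each control period).
- read_camera(name): name is "scene" or "side" or "wrist"; returns the picture (420x560x3 uint8, red, green, blue); there is no depth.
- camera_params(name): a dict with "vertical_fov" (degrees; the focal length in pixels is half the picture's height over the tangent of half this angle, whatever the lens; pixels are square), "cx", "cy" (the principal point, pixels), "rvec" (rotation vector, rad) and "tvec" (3), from world to camera coordinates, as OpenCV has them; the wrist camera has in their place "hand_eye" (4x4, takes a point from camera to tool coordinates, whose origin is the TCP and whose axes are the flange's). Camera axes: x right, y down, z forward; pixel columns grow to the right and rows downward; lengths in m; the calibration is good to about 2 mm. A picture is of the moment at which its call begins: read the wrist's pose just before it. camera_params takes no time and is no camera call.
- close_job(): hands the job in; it is judged then, once.
The state is a dict: "time": time; "joint_positions": joint angles; "qd": joint speeds; "joint_torque": joint torques, N m; "ee_pos": TCP position; "ee_rot": TCP orientation; "ft_force": force on the tool from outside, world axes, zero at the start; "moment": the same for the moment, N m; "finger_gap": finger opening in m; "grasp_force": force on a finger pad.
Only numpy, scipy, OpenCV 4.12 (cv2) and the standard library are available. Lean on these libraries where they do the work, as an engineer would, in place of code of your own. Each camera call takes 0.05 s, during which the arm holds its last target. There are 200 camera calls.

## Working session

There is one attempt and no reset: what is moved stays moved. The work goes in short steps, Python scripts to look and compute and a tool call to move; the robot and the scene stay as the last step left them, time stands still between calls to the robot, and variables do not carry over. Pictures are saved under pics/ and viewed, at most 10 in all, crops included, and the job is handed in when it is done.

Besides the shell and the picture viewer there is one more tool, called by a JSON object that holds its "name" and its "arguments". apply_moves: Moves the arm, as the interface text tells. Its arguments: {"type":"object","properties":{"increments":{"type":"array","items":{"type":"array","items":{"type":"number"}}},"squeeze":{"type":"number"}},"required":["increments"]}

```bash
mkdir -p pics; cat > h.py <<'E'
from plant import *
import numpy as np, cv2
def cam(n):
    p=camera_params(n); f=210/np.tan(np.radians(p["vertical_fov"])/2)
    K=np.array([[f,0,p["cx"]],[0,f,p["cy"]],[0,0,1]])
    if "rvec" in p:
        R=cv2.Rodrigues(np.array(p["rvec"],float))[0]; t=np.array(p["tvec"],float).ravel()
    else:
        from scipy.spatial.transform import Rotation as Ro
        s=observe(); T=np.eye(4); T[:3,:3]=Ro.from_euler('xyz',s["ee_rot"]).as_matrix(); T[:3,3]=s["ee_pos"]
        M=np.linalg.inv(T@np.array(p["hand_eye"])); R=M[:3,:3]; t=M[:3,3]
    return K,R,t
def ray(c,uv):
    K,R,t=c; d=R.T@np.linalg.solve(K,[uv[0],uv[1],1]); return -R.T@t,d/np.linalg.norm(d)
def onz(c,uv,z):
    o,d=ray(c,uv); return o+d*(z-o[2])/d[2]
def tri(c1,a,c2,b):
    o1,d1=ray(c1,a);o2,d2=ray(c2,b)
    s=np.linalg.lstsq(np.c_[d1,-d2],o2-o1,rcond=None)[0]
    p,q=o1+s[0]*d1,o2+s[1]*d2; return (p+q)/2,np.linalg.norm(p-q)
def proj(c,P):
    K,R,t=c; q=K@(R@np.asarray(P)+t); return q[:2]/q[2]
E
python3 - <<'E'
from h import *
for n in("scene","side","wrist"):
    c=cam(n); im=read_camera(n); np.savez(f"pics/{n}0.npz",im=im,K=c[0],R=c[1],t=c[2])
    cv2.imwrite(f"pics/{n}0.png",im[:,:,::-1]); print(n,c[0][0,0],-c[1].T@c[2],c[1][2])
print(observe())
E
```

```text
scene 400.6716826338519 [ 0.02820746 -1.06274117  0.88008813] [ 0.39073195  0.67211751 -0.62895675]
side 402.99043120986215 [-0.24741649 -0.57188105  1.03658173] [ 0.61326625  0.27676257 -0.73980199]
wrist 303.8638640966172 [0.49974876 0.0767303  0.3735501 ] [ 1.23236754e-04 -3.00851336e-01 -9.53671043e-01]
{'time': 0.15, 'joint_positions': array([ 1.75711403e-05,  2.13268033e-01, -3.48551386e-02,  1.32345884e+00,
       -1.81432838e-06,  1.57078868e+00]), 'qd': array([-0.00035475, -0.00218389,  0.00182223, -0.00078869, -0.00113519,
        0.00105996]), 'joint_torque': array([ 7.54873927e-04, -6.86405826e+01,  4.87247872e+01,  1.30636684e-02,
        8.93374795e-05, -4.25830592e-06]), 'ee_pos': array([4.99777779e-01, 8.20906341e-06, 2.30941120e-01]), 'ee_rot': array([-3.14080697e+00,  1.80832095e-06,  1.57082154e+00]), 'ft_force': array([ 0.32842219,  0.0932063 , -0.26307159]), 'moment': array([0.02311532, 0.00096365, 0.00284621]), 'grasp_force': 0.0, 'finger_gap': 0.08563169947503106}
```

View pics/scene0.png

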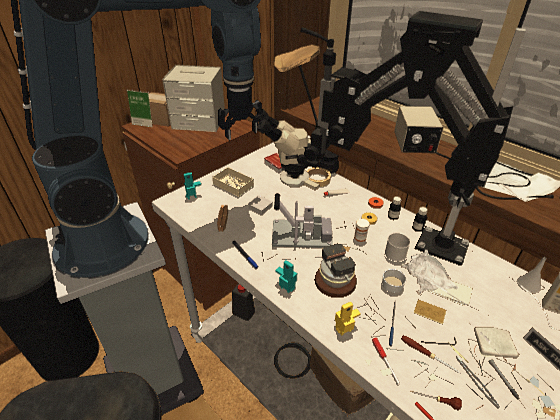

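View pics/side0.png

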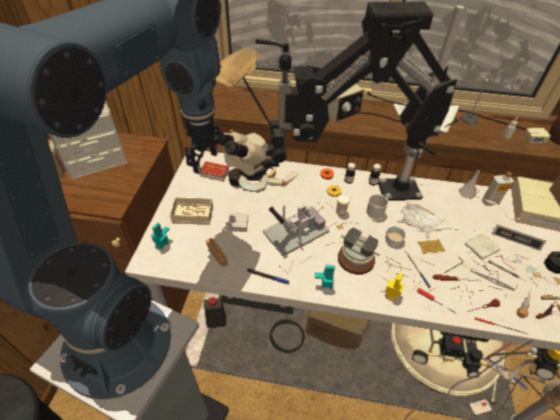

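The scene view shows the unit at about (300,230), the tray at (233,181), turquoise clip-likes at (190,186) and (288,276), and a yellow one at (346,318). In the side view the unit is at (296,228) and the tray at (192,211). I'll enlarge the unit next.

```bash
python3 - <<'E'
import cv2,numpy as np
a=cv2.imread("pics/scene0.png")[170:260,225:345]; b=cv2.imread("pics/side0.png")[185:275,240:360]
a=cv2.resize(a,None,fx=6.6,fy=6.6,interpolation=cv2.INTER_CUBIC)
b=cv2.resize(b,None,fx=6.6,fy=6.6,interpolation=cv2.INTER_CUBIC)
cv2.imwrite("pics/c1.png",a);cv2.imwrite("pics/c2.png",b)
E
```

```text
(no output)
```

View pics/c1.png

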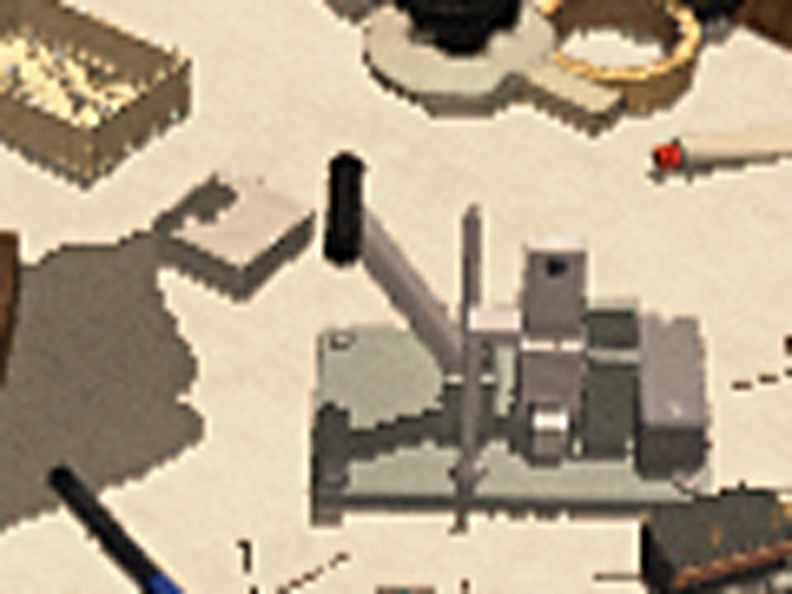

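View pics/c2.png

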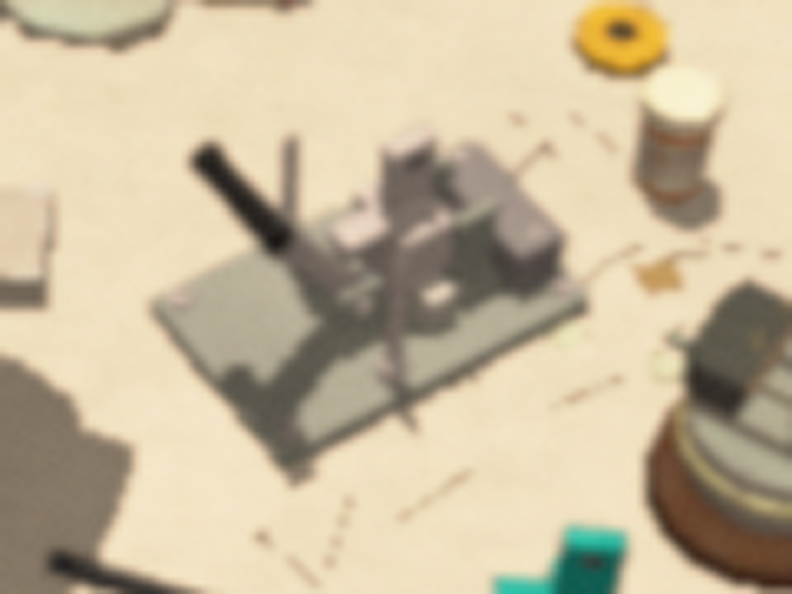

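The steel clip on the unit's rail, scene (308,215) and side (302,215), is the one meant: it is grey, seated behind the lever and has the fin with a hole. The turquoise ones (190,186), (288,276) and the yellow one (346,318) are decoys. Next I measure it.

```bash
cat > m.py <<'E'
from h import *
A,B=cam("scene"),cam("side")
a=lambda u,v:(u/6.6+225-.5+.5/6.6,v/6.6+170-.5+.5/6.6); b=lambda u,v:(u/6.6+240-.5+.5/6.6,v/6.6+185-.5+.5/6.6)
for n,p,q in [("barfar",(346,165),(207,158)),("barnear",(343,250),(278,242)),("fintop",(557,243),(410,145)),("posttipfar",(473,207),(292,138)),("platenear",(315,497),(295,465)),("plateleft",(320,330),(155,305))]:
    X,e=tri(A,a(*p),B,b(*q)); print(n,X.round(4),round(e,4))
C=[onz(B,b(*p),.012) for p in[(155,303),(295,462),(585,295)]]
print(np.round(C,4),np.linalg.norm(C[1]-C[0]),np.linalg.norm(C[2]-C[1]))
d=C[2]-C[1]; e=C[0]-C[1]; print(np.degrees(np.arctan2(d[1],d[0])),np.degrees(np.arctan2(-e[0],e[1])),(C[0]+C[2])/2)
C=[onz(A,a(*p),.012) for p in[(320,330),(315,497),(712,490)]]
print(np.round(C,4))
# tray rim corners
for n,c,ps,z in[("sceneTray",A,[(190,62),(88,165)],.034)]:
    print(n,[onz(c,a(*p),z).round(4) for p in ps])
im=np.load("pics/side0.npz")["im"]
s=cv2.resize(im[185:235,155:225,::-1],None,fx=8,fy=8,interpolation=cv2.INTER_CUBIC)
im=np.load("pics/scene0.npz")["im"]; s2=cv2.resize(im[160:210,205:275,::-1],None,fx=8,fy=8,interpolation=cv2.INTER_CUBIC)
w=np.load("pics/wrist0.npz")["im"][:,:,::-1]
cv2.imwrite("pics/w.png",np.hstack([cv2.resize(np.vstack([s,s2]),(280,400)),cv2.resize(w,(520,400))]))
E
python3 m.py
```

```text
barfar [ 0.5095 -0.2133  0.1395] 0.0011
barnear [ 0.4798 -0.2629  0.1357] 0.0009
fintop [ 0.5787 -0.2874  0.117 ] 0.002
posttipfar [ 0.5695 -0.2302  0.1033] 0.0007
platenear [ 0.4505 -0.2882  0.0178] 0.0006
plateleft [ 0.5111 -0.1842  0.0164] 0.0006
[[ 0.5153 -0.1821  0.012 ]
 [ 0.4557 -0.286   0.012 ]
 [ 0.614  -0.3749  0.012 ]] 0.11975935840068339 0.18156196010255107
-29.329357959684994 -29.79482114173809 [ 0.5646419  -0.27848787  0.012     ]
[[ 0.514  -0.1794  0.012 ]
 [ 0.4537 -0.2827  0.012 ]
 [ 0.618  -0.3708  0.012 ]]
sceneTray [array([0.55  , 0.0337, 0.034 ]), array([ 0.46  , -0.0244,  0.034 ])]
```

View pics/w.png

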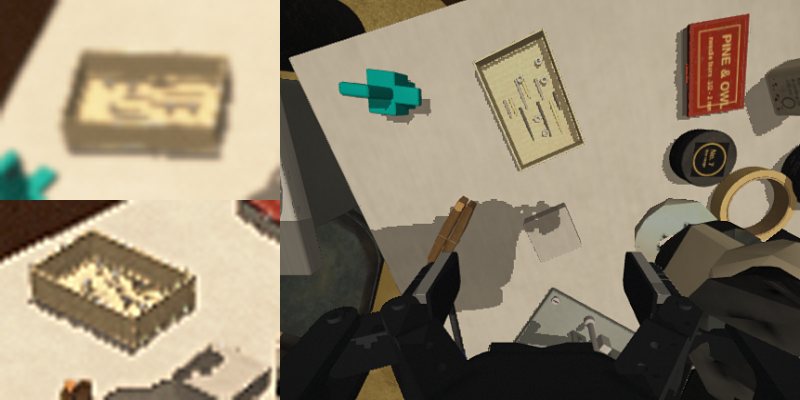

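The wrist view shows the tray with corners near (475,62), (545,30), (582,140) and (520,170) in the composite, and the microscope at right. The unit pose is consistent across bar, fin and plate: centre (0.564,-0.2785), yaw -30°. Next are the tray and microscope points.

```bash
python3 - <<'E'
from h import *
A,B,W=cam("scene"),cam("side"),cam("wrist")
w=lambda u,v:((u-280)*560/520,v*420/400)
P=np.array([onz(W,w(*p),.034) for p in[(475,62),(545,30),(582,140),(520,170)]]); print(P.round(4),P.mean(0))
print([np.linalg.norm(P[i]-P[(i+1)%4]).round(4) for i in range(4)], [np.degrees(np.arctan2(*(P[i]-P[j])[1::-1])).round(1) for i,j in((0,3),(1,2))])
s=lambda u,v:(u/4+155,v/4+185); S=np.array([onz(B,s(*p),.034) for p in[(83,52),(230,58),(62,138),(225,142)]]);print(S.round(4),S.mean(0))
print("scope base?",onz(B,(247,183),.0),onz(A,(318,172),.098),tri(A,(295,172),B,(247,178)))
im=[cv2.resize(np.load(f"pics/{n}0.npz")["im"][r[0]:r[0]+110,r[1]:r[1]+100,::-1],(400,440),interpolation=cv2.INTER_CUBIC) for n,r in(("scene",(90,235)),("side",(100,200)))]
cv2.imwrite("pics/sc.png",np.hstack(im))
E
```

```text
[[0.4271 0.1237 0.034 ]
 [0.5038 0.1541 0.034 ]
 [0.5482 0.0416 0.034 ]
 [0.4739 0.0063 0.034 ]] [0.4882468  0.08141311 0.034     ]
[np.float64(0.0825), np.float64(0.121), np.float64(0.0822), np.float64(0.1264)] [np.float64(111.7), np.float64(111.5)]
[[ 0.4989  0.1476  0.034 ]
 [ 0.5481  0.0293  0.034 ]
 [ 0.4085  0.1059  0.034 ]
 [ 0.4631 -0.0173  0.034 ]] [0.4796622  0.06638045 0.034     ]
scope base? [ 0.70489429 -0.02118868  0.        ] [ 0.72561477 -0.12238667  0.098     ] (array([ 0.68242557, -0.03663793,  0.05689726]), np.float64(0.010132241177897261))
```

View pics/sc.png

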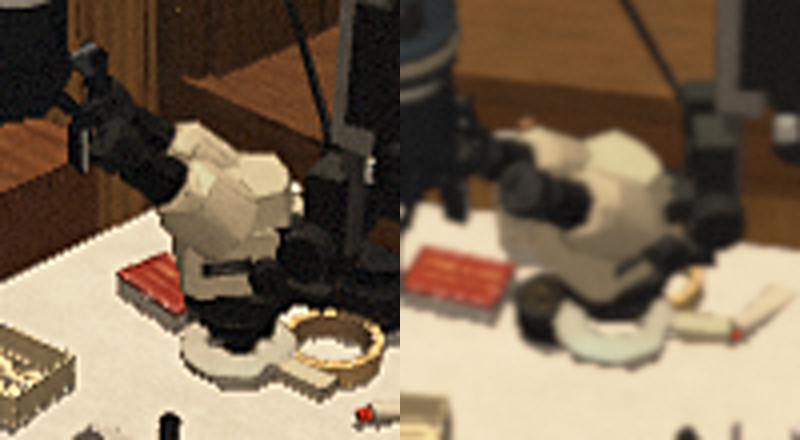

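The microscope objective is near (0.65,-0.04), the tray near (0.485,0.077) with yaw about 22°. I'm moving above the fin at (0.580,-0.2875), staying clear of the microscope.

{"name": "apply_moves", "arguments": {"increments": [[-1,-4,0,7,-1],[-1,-4,0,7,-1],[0,-4,0,7,-1],[0,-4,0,7,-1],[2,-3.6,0,7,-1]], "squeeze": 60}}

```text
time: 0.57
ee_pos: [0.5005, -0.1824, 0.232]
ee_rot: [-3.141, -0.0, 2.14]
ft_force: [-0.7, 1.9, 0.0]
finger_gap: 0.0853
grasp_force: 0.0
```

{"name": "apply_moves", "arguments": {"increments": [[2.5,-3,0,7,-1],[2.5,-3,0,7,-1],[2,-2.5,0,7,-1],[1,-0.65,0,4,-1],[0,0,0,0,-1]]}}

```text
time: 0.98
ee_pos: [0.5837, -0.274, 0.2295]
ee_rot: [-3.141, -0.002, 2.574]
ft_force: [-1.1, -0.0, -0.5]
finger_gap: 0.0854
grasp_force: 0.0
```

```bash
cat > w.py <<'E'
from h import *
import sys
def unit(c=(.564,-.2785),yaw=-30):
    a=np.radians(yaw); R=np.array([[np.cos(a),-np.sin(a),0],[np.sin(a),np.cos(a),0],[0,0,1]]); return lambda p:R@np.array(p)/1000+[*c,0]
if __name__=="__main__":
    W=cam("wrist"); im=read_camera("wrist")[:,:,::-1].copy(); n=sys.argv[1]
    print(observe()["ee_pos"],observe()["ee_rot"],observe()["joint_positions"].round(3))
    cv2.imwrite(f"pics/{n}_raw.png",im); np.savez(f"pics/{n}.npz",K=W[0],R=W[1],t=W[2])
    u=unit()
    for p in [(4,-6,115),(32,-6,115),(32,6,115),(4,6,115),(-20,46,102),(-20,-46,102)]+[(x,y,12) for x in(-95,95) for y in(-60,60)]+[(-80,32,133),(-80,-32,133)]:
        q=proj(W,u(p)); cv2.circle(im,tuple(int(v) for v in q),2,(0,0,255),-1)
    cv2.imwrite(f"pics/{n}.png",cv2.resize(im,(800,600)))
E
python3 w.py w1
```

```text
[ 0.5828916  -0.2729107   0.22997213] [-3.14144090e+00 -1.63192746e-03  2.56973531e+00] [-0.438  0.532  0.422  1.463  0.     0.134]
```

View pics/w1.png

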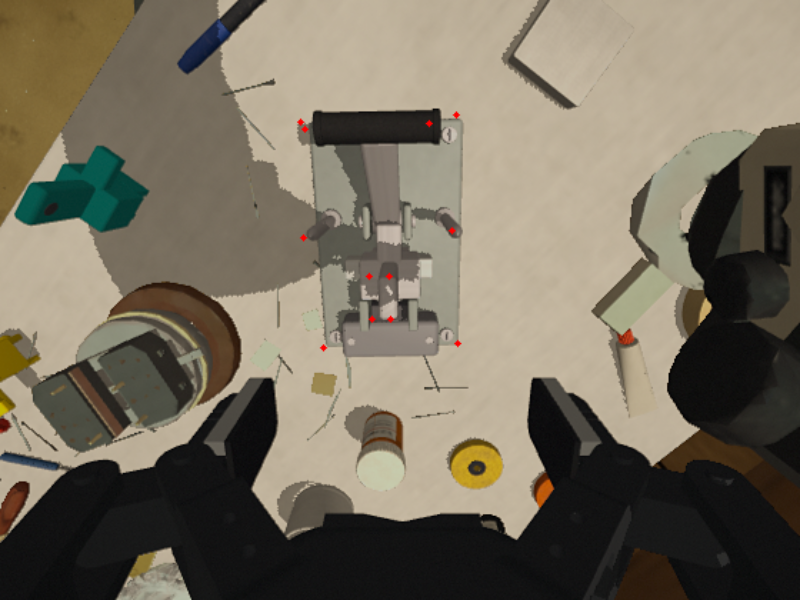

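The view shows the unit with bar ends at (313,127) and (441,125) and the fin around (379–398, 262–320), about 8 px right of the prediction. I'll refine from this closer view.

```bash
python3 - <<'E'
from h import *
d=np.load("pics/w1.npz"); W=(d["K"],d["R"],d["t"]); s=560/800
im=cv2.imread("pics/w1_raw.png"); g=im.max(2)
k=cv2.connectedComponentsWithStats(((g<60)).astype(np.uint8)[60:110,190:340]); 
i=1+np.argmax(k[2][1:,4]); m=np.argwhere(k[1]==i)[:,::-1]+[190,60]; r=cv2.minAreaRect(m.astype(np.float32)); print(r)
B=[onz(W,(s*u,s*v),.134) for u,v in((313,127),(441,125))]; v=B[1]-B[0]
print("bar",np.round(B,4),(B[0]+B[1])/2,np.linalg.norm(v),np.degrees(np.arctan2(v[1],v[0])))
C=[onz(W,(s*u,s*v),.012) for u,v in((312,124),(462,120),(458,343),(326,345))]
print(np.round(C,4),np.mean(C,0),[np.linalg.norm(C[i]-C[i-1]).round(4) for i in range(4)])
c=cv2.resize(im[155:250,220:330],None,fx=6,fy=6,interpolation=cv2.INTER_CUBIC); cv2.imwrite("pics/f1.png",c)
E
```

```text
((263.4361572265625, 88.59513092041016), (24.040956497192383, 89.04863739013672), 89.16968536376953)
bar [[ 0.4799 -0.2619  0.134 ]
 [ 0.5143 -0.2062  0.134 ]] [ 0.49709801 -0.23407326  0.134     ] 0.06547343122787565 58.32506632003157
[[ 0.4577 -0.2762  0.012 ]
 [ 0.5175 -0.1771  0.012 ]
 [ 0.6765 -0.2735  0.012 ]
 [ 0.6144 -0.3747  0.012 ]] [ 0.56651501 -0.27536888  0.012     ] [np.float64(0.185), np.float64(0.1157), np.float64(0.186), np.float64(0.1187)]
```

View pics/f1.png

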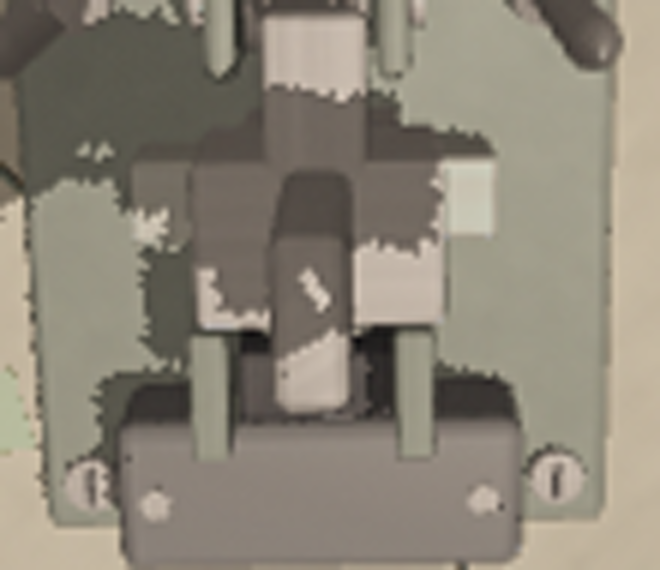

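The crop shows the fin's top face at (274–350, 235–410), centre (312,322).

```bash
python3 - <<'E'
from h import *
d=np.load("pics/w1.npz"); W=(d["K"],d["R"],d["t"])
f=lambda u,v:onz(W,(220+u/6,155+v/6),.115)
Q=np.array([f(276,237),f(348,237),f(349,408),f(275,408)]);print(Q.round(4),Q.mean(0),[np.linalg.norm(Q[i]-Q[i-1]).round(4) for i in range(4)])
v=Q[3]-Q[0]; print(np.degrees(np.arctan2(v[1],v[0]))); print(observe()["ee_pos"],observe()["ft_force"])
E
```

```text
[[ 0.5685 -0.2804  0.115 ]
 [ 0.5742 -0.2715  0.115 ]
 [ 0.5966 -0.2857  0.115 ]
 [ 0.5906 -0.2951  0.115 ]] [ 0.58246463 -0.28317243  0.115     ] [np.float64(0.0265), np.float64(0.0105), np.float64(0.0265), np.float64(0.0111)]
-33.70037423590662
[ 0.5828916  -0.2729107   0.22997213] [-0.34917956  1.02320925  0.29679726]
```

{"name": "apply_moves", "arguments": {"increments": [[0,-1.1,-2,1.5,-1],[0,0,-4,0,-1],[0,0,-2,0,-1],[0,0,0,0,-1]]}}

```text
time: 1.37
ee_pos: [0.5799, -0.2814, 0.147]
ee_rot: [-3.141, -0.007, 2.595]
ft_force: [-1.3, 0.1, 0.7]
finger_gap: 0.0855
grasp_force: 0.0
```

```bash
python3 w.py w2; python3 - <<'E'
from h import *
W=cam("wrist"); s=observe(); print(proj(W,s["ee_pos"]), proj(W,[s["ee_pos"][0],s["ee_pos"][1],.115]))
im=cv2.imread("pics/w2_raw.png"); cv2.imwrite("pics/f2.png",cv2.resize(im[120:420,120:440],(800,750))[:600])
E
```

```text
[ 0.58092223 -0.28185737  0.15007468] [-3.1412737 -0.0038527  2.5960152] [-0.452  0.546  0.245  1.273  0.     0.094]
[281.48673242 267.10677541] [281.47044629 240.59486007]
```

View pics/f2.png

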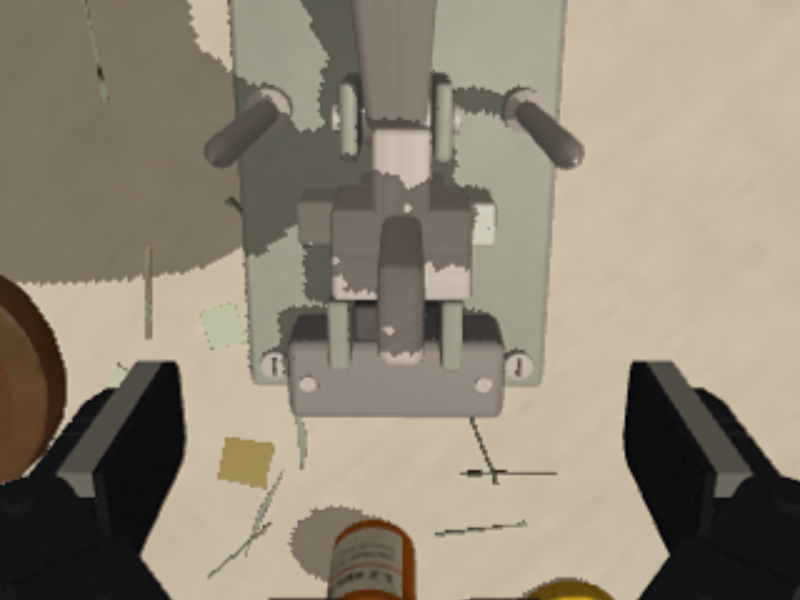

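The fin's top face is centred at (401,312) in the crop, while the finger mid-line is at 406, so it's aligned within 2 mm laterally and about 3 mm along x. Descend and close.

{"name": "apply_moves", "arguments": {"increments": [[0.2,-0.2,-2.5,0,-1],[0,0,-2.8,0,-1],[0,0,-1.5,0,-1],[0,0,0,0,-1],[0,0,0,0,0.3]]}}

```text
time: 1.83
ee_pos: [0.585, -0.285, 0.0852]
ee_rot: [3.141, 0.001, 2.597]
ft_force: [0.5, -0.6, 0.6]
finger_gap: 0.0755
grasp_force: 0.0
```

{"name": "apply_moves", "arguments": {"increments": [[0,0,0,0,0.6],[0,0,0,0,1],[0,0,0,0,1],[0,0,0,0,1],[0,0,0,0,1]]}}

```text
time: 2.25
ee_pos: [0.5849, -0.2854, 0.0839]
ee_rot: [3.142, 0.001, 2.597]
ft_force: [-1.6, -1.0, 1.0]
finger_gap: 0.0124
grasp_force: 0.7
```

{"name": "apply_moves", "arguments": {"increments": [[0,0,0,0,1],[0,0,0,0,1],[0,0,0,0,1],[0,0,0,0,1]], "squeeze": 90}}

```text
time: 2.58
ee_pos: [0.585, -0.2855, 0.084]
ee_rot: [3.142, 0.001, 2.597]
ft_force: [-1.2, -0.5, 5.7]
finger_gap: 0.0107
grasp_force: 88.3
```

Gripped. Now lift straight and gently.

{"name": "apply_moves", "arguments": {"increments": [[0,0,0.5,0,1],[0,0,0.5,0,1],[0,0,0.5,0,1],[0,0,0.7,0,1],[0,0,0.7,0,1]]}}

```text
time: 3.0
ee_pos: [0.5849, -0.2853, 0.1134]
ee_rot: [3.142, 0.001, 2.597]
ft_force: [0.6, -0.6, -1.4]
finger_gap: 0.0107
grasp_force: 89.5
```

{"name": "apply_moves", "arguments": {"increments": [[0,0,1,0,1],[0,0,1,0,1],[0,0,1,0,1],[0,0,1,0,1],[0,0,0,0,1]]}}

```text
time: 3.42
ee_pos: [0.5856, -0.2857, 0.1551]
ee_rot: [3.141, 0.003, 2.597]
ft_force: [0.8, 0.1, -0.6]
finger_gap: 0.0105
grasp_force: 89.5
```

{"name": "apply_moves", "arguments": {"increments": [[0,0,2.7,0,1],[0,0,2.7,0,1],[0,0,2.6,0,1],[-3,0.5,0,0,1],[-3.5,0.5,0,0,1]]}}

```text
time: 3.83
ee_pos: [0.5219, -0.276, 0.2335]
ee_rot: [3.141, 0.005, 2.598]
ft_force: [-0.8, 0.2, -1.4]
finger_gap: 0.0107
grasp_force: 89.8
```

{"name": "apply_moves", "arguments": {"increments": [[-3.5,1.5,0,0,1],[-3.5,2,0,0,1],[-2,3,0,0,1],[-1.5,3.5,0,0,1],[0,3.5,0,0,1]]}}

```text
time: 4.25
ee_pos: [0.4119, -0.1394, 0.2326]
ee_rot: [-3.141, 0.0, 2.595]
ft_force: [0.4, 0.2, 0.1]
finger_gap: 0.0106
grasp_force: 89.6
```

{"name": "apply_moves", "arguments": {"increments": [[0,3.5,0,-7,1],[0,3.5,0,-7,1],[0,3.5,0,-7,1],[0,3.5,0,-7,1],[0,2,0,-7,1]]}}

```text
time: 4.67
ee_pos: [0.4148, 0.0084, 0.2325]
ee_rot: [3.141, -0.0, 2.03]
ft_force: [0.1, -1.2, -1.1]
finger_gap: 0.0106
grasp_force: 89.7
```

{"name": "apply_moves", "arguments": {"increments": [[2,2,0,-4,1],[2.5,2.5,0,0,1],[2,1,0,0,1],[0,0,0,0,1],[0,0,0,0,1]]}}

```text
time: 5.08
ee_pos: [0.4805, 0.0616, 0.2318]
ee_rot: [-3.141, -0.0, 1.966]
ft_force: [0.7, -0.2, -0.4]
finger_gap: 0.0105
grasp_force: 89.6
```

```bash
python3 - <<'E'
from h import *
im={}
s=observe(); print(s["ee_pos"],s["ee_rot"],s["joint_positions"].round(3))
for n in("scene","side","wrist"):
    c=cam(n); im[n]=read_camera(n)[:,:,::-1]; np.savez(f"pics/{n}3.npz",im=im[n],K=c[0],R=c[1],t=c[2])
a=cv2.resize(im["scene"][120:220,190:290],(300,300),interpolation=cv2.INTER_CUBIC); b=cv2.resize(im["side"][140:240,145:245],(300,300),interpolation=cv2.INTER_CUBIC)
w=cv2.resize(im["wrist"],(500,375)); w=np.vstack([w,np.zeros((225,500,3),np.uint8)])
cv2.imwrite("pics/v3.png",np.hstack([np.vstack([a,b]),w]))
E
```

```text
[0.48046364 0.06160856 0.23179029] [-3.14059007e+00 -2.06182929e-04  1.96600136e+00] [ 0.128  0.182 -0.072  1.318 -0.     1.303]
```

View pics/v3.png

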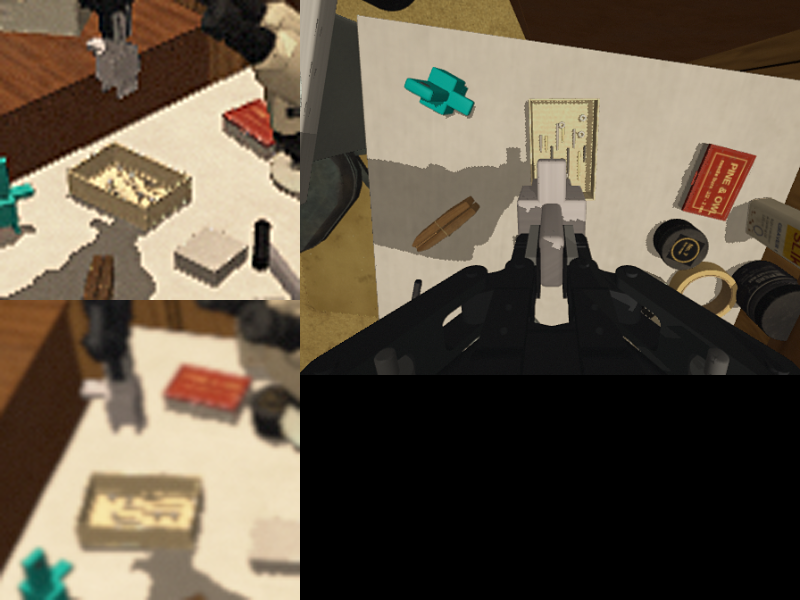

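The view shows the clip held firmly, nose up at (550,170). The tray, corners (527,99) and (599,99) with right side down to (593,198), is aligned with it. I'll compute the tray centre from here.

```bash
python3 - <<'E'
from h import *
d=np.load("pics/wrist3.npz"); W=(d["K"],d["R"],d["t"])
w=lambda u,v,z=.034:onz(W,((u-300)*1.12,v*1.12),z)
a,b,c=w(527,99),w(599,99),w(593,198); print(a,b,c,np.linalg.norm(a-b),np.linalg.norm(b-c))
e=(a+c)/2; print("centre",e)
for n in("scene","side"):
    d=np.load(f"pics/{n}3.npz");C=(d["K"],d["R"],d["t"]); print(n,[proj(C,[e[0],e[1],z]).round(1) for z in(.034,.002)])
A=np.load("pics/scene3.npz");B=np.load("pics/side3.npz")
A=(A["K"],A["R"],A["t"]);B=(B["K"],B["R"],B["t"])
# rim corners: crop coords /3 + offset
P=[((192,182),(203,475)),((112,145),(85,475)),((68,183),(80,512))]
for p,q in P: print(tri(A,(p[0]/3+190,p[1]/3+120),B,(q[0]/3+145,(q[1]-300)/3+140)))
E
```

```text
[0.42249106 0.1228928  0.034     ] [0.50195648 0.15595421 0.034     ] [0.54901545 0.03935481 0.034     ] 0.08606862777327154 0.12573768532711485
centre [0.48575326 0.08112381 0.034     ]
scene [array([232. , 177.5]), array([232.6, 184.5])]
side [array([189.8, 206.6]), array([191.2, 212.9])]
(array([0.55387979, 0.03323991, 0.02846578]), np.float64(0.006033894521574083))
(array([0.50237153, 0.16248351, 0.0223047 ]), np.float64(0.00037067821606531575))
(array([0.43218812, 0.12096468, 0.02673078]), np.float64(0.027395678444913894))
```

{"name": "apply_moves", "arguments": {"increments": [[0.7,0.5,-3,0,1],[0,0,-3.5,0,1],[0,0,-3.5,0,1],[0,0,-3,0,1],[0,0,-1.5,0,1]]}}

```text
time: 5.65
ee_pos: [0.4848, 0.0652, 0.0843]
ee_rot: [-3.138, -0.001, 1.964]
ft_force: [-1.0, -1.6, -1.5]
finger_gap: 0.0106
grasp_force: 89.6
```

{"name": "apply_moves", "arguments": {"increments": [[0,0,-0.7,0,1],[0,0,-0.4,0,1],[0,0,-0.3,0,1],[0,0,0,0,1]]}}

```text
time: 5.98
ee_pos: [0.4876, 0.0659, 0.074]
ee_rot: [3.14, 0.0, 1.964]
ft_force: [-0.2, -0.2, -1.5]
finger_gap: 0.0107
grasp_force: 89.6
```

{"name": "apply_moves", "arguments": {"increments": [[0,0,-0.2,0,1],[0,0,-0.1,0,1],[0,0,0,0,1]], "squeeze": 30}}

```text
time: 6.23
ee_pos: [0.4874, 0.0661, 0.0707]
ee_rot: [3.141, 0.0, 1.965]
ft_force: [0.1, -0.1, -1.4]
finger_gap: 0.0106
grasp_force: 89.6
```

{"name": "apply_moves", "arguments": {"increments": [[0,0,-0.2,0,1],[0,0,0,0,1]]}}

```text
time: 6.4
ee_pos: [0.488, 0.0662, 0.0701]
ee_rot: [3.139, 0.001, 1.965]
ft_force: [-7.1, -1.2, 29.2]
finger_gap: 0.0107
grasp_force: 94.3
```

Floor contact. Ease up and release.

{"name": "apply_moves", "arguments": {"increments": [[0,0,0.15,0,1],[0,0,0,0,0.85],[0,0,0,0,0.7],[0,0,0,0,0.5],[0,0,0,0,0.4]]}}

```text
time: 6.82
ee_pos: [0.4872, 0.0661, 0.0697]
ee_rot: [-3.141, -0.0, 1.965]
ft_force: [0.2, 0.0, -0.2]
finger_gap: 0.0256
grasp_force: 0.0
```

{"name": "apply_moves", "arguments": {"increments": [[0,0,0,0,0.3],[0,0,0.5,0,0.3],[0,0,1,0,0.3],[0,0,2,0,0.3],[0,0,3,0,0.3]]}}

```text
time: 7.23
ee_pos: [0.4859, 0.0659, 0.1348]
ee_rot: [-3.139, -0.001, 1.965]
ft_force: [0.9, 0.3, -0.8]
finger_gap: 0.0296
grasp_force: 0.0
```

Released. Retreat along the near side, shut the fingers and go to the start position behind the lever bar.

{"name": "apply_moves", "arguments": {"increments": [[0,0,3,0,0.3],[-1,0,3,0,1],[-2.5,-1,2.5,0,1],[-2.5,-3,0,0,1],[0,-4,0,7,1]]}}

```text
time: 7.65
ee_pos: [0.425, -0.0075, 0.2224]
ee_rot: [3.139, 0.001, 2.069]
ft_force: [0.0, 0.3, -0.1]
finger_gap: 0.0003
grasp_force: 0.0
```

{"name": "apply_moves", "arguments": {"increments": [[0,-4,0,7,1],[0,-4,0,7,1],[0,-4,0,7,1],[1,-4,0,7,1],[1,-3,0,2,1]]}}

```text
time: 8.07
ee_pos: [0.4471, -0.1798, 0.2212]
ee_rot: [3.141, 0.002, 2.536]
ft_force: [1.6, 1.0, -0.0]
finger_gap: 0.0
grasp_force: 0.0
```

```bash
python3 - <<'E'
from h import *
s=observe(); print(s["ee_pos"],s["ee_rot"],s["finger_gap"])
# clip in tray: changed pixels vs. start, top-most -> fin top ray
for n in("scene","side"):
    C=cam(n); a=read_camera(n).astype(int); b=np.load(f"pics/{n}0.npz")["im"].astype(int)
    np.savez(f"pics/{n}4.npz",im=a)
    P=np.array([proj(C,[x,y,z]) for x in(.41,.56) for y in(.02,.16) for z in(0,.13)])
    x0,y0=P.min(0).astype(int);x1,y1=P.max(0).astype(int)
    m=(abs(a-b).max(2)>25)[y0:y1,x0:x1].astype(np.uint8)
    k=cv2.connectedComponentsWithStats(m); 
    for i in range(1,k[0]):
        if k[2][i,4]>15: print(n,"changed",k[2][i]+[x0,y0,0,0,0])
    q=[proj(C,[.487,.066,z]).round(1) for z in(.101,.054,.002)]; print("pred fin top,saddle top,bottom",q,"rgb",a[int(q[0][1])+3,int(q[0][0])])
E
```

```text
[ 0.44706589 -0.17981571  0.22121273] [3.14149542e+00 1.57622481e-03 2.53598339e+00] 1.9434411079760856e-05
scene changed [243 140  14  35 388]
scene changed [224 162  17  27 225]
pred fin top,saddle top,bottom [array([232.8, 164. ]), array([233.7, 174.9]), array([234.6, 186.5])] rgb [67 57 52]
side changed [186 165  16  10 100]
side changed [187 194  10   6  42]
side changed [181 201  21  16 199]
pred fin top,saddle top,bottom [array([191. , 193.7]), array([193. , 203.7]), array([195.1, 214.1])] rgb [122 110 100]
```

The clip stands upright in the tray: changed pixels in both views match the predicted fin top and bottom. Next I go down behind the bar.

{"name": "apply_moves", "arguments": {"increments": [[0.7,-1.8,0,4,1],[0.7,-1.7,0,0,1],[0,0,-3.5,0,1],[0,0,-3.5,0,1],[0,0,-2.5,0,1]]}}

```text
time: 8.58
ee_pos: [0.4609, -0.212, 0.1234]
ee_rot: [3.142, -0.001, 2.599]
ft_force: [-0.7, 0.7, -0.7]
finger_gap: -0.0004
grasp_force: 0.0
```

{"name": "apply_moves", "arguments": {"increments": [[0,0,0,0,1],[0,0,0,0,1]]}}

```text
time: 8.75
ee_pos: [0.4609, -0.2118, 0.1254]
ee_rot: [-3.141, -0.001, 2.6]
ft_force: [-0.0, 0.8, 0.6]
finger_gap: 0.0001
grasp_force: 0.0
```

```bash
cat > lv.py <<'E'
from h import *
from w import unit
u=unit((.566,-.2755),-30.7)
s=observe(); C=cam("wrist"); im=read_camera("wrist"); a=np.radians(-30.7); d=np.array(s["ee_pos"])-[.566,-.2755,0]
print("tcp unit mm",1000*(d[0]*np.cos(a)+d[1]*np.sin(a)),1000*(-d[0]*np.sin(a)+d[1]*np.cos(a)),1000*d[2],np.degrees(s["ee_rot"][2]),s["ft_force"].round(1))
np.savez("pics/lv.npz",im=im)
for n in("scene","side"):
    c=cam(n); m=read_camera(n)
    b=(m.max(2)<55).astype(np.uint8); 
    P=[proj(c,u(p)) for p in((-80,0,133),(-20,0,150))]; print(n,np.round(P,1))
    np.savez(f"pics/lv_{n}.npz",im=m)
E
python3 lv.py
```

```text
tcp unit mm -122.92400608245332 1.1091515082098033 125.39714756408726 148.95517537407184 [-0.   0.8  0.6]
scene [[276.9 201.4]
 [296.9 197.1]]
side [[275.6 214.7]
 [291.9 202.9]]
```

{"name": "apply_moves", "arguments": {"increments": [[0.86,-0.51,-0.4,0,1],[0.43,-0.26,0,0,1],[0.26,-0.15,0,0,1],[0.26,-0.15,0,0,1],[0,0,0,0,1]]}}

```text
time: 9.32
ee_pos: [0.4801, -0.2234, 0.1209]
ee_rot: [-3.142, 0.0, 2.6]
ft_force: [0.2, 0.2, 0.3]
finger_gap: 0.0
grasp_force: 0.0
```

{"name": "apply_moves", "arguments": {"increments": [[0.26,-0.15,0,0,1],[0.26,-0.15,0,0,1],[0,0,0,0,1]]}}

```text
time: 9.57
ee_pos: [0.4844, -0.226, 0.1209]
ee_rot: [-3.142, -0.001, 2.6]
ft_force: [-4.2, 2.0, 3.6]
finger_gap: -0.0001
grasp_force: 2.5
```

{"name": "apply_moves", "arguments": {"increments": [[0.52,-0.31,0.2,0,1],[0.52,-0.31,0.2,0,1],[0.52,-0.31,0.2,0,1],[0.52,-0.31,0.2,0,1],[0.52,-0.31,0.1,0,1]]}}

```text
time: 9.98
ee_pos: [0.5104, -0.2415, 0.1302]
ee_rot: [-3.141, -0.001, 2.6]
ft_force: [-6.0, 2.9, 4.9]
finger_gap: -0.0001
grasp_force: 3.2
```

{"name": "apply_moves", "arguments": {"increments": [[0.52,-0.31,0.1,0,1],[0.52,-0.31,0.1,0,1],[0.52,-0.31,0,0,1],[0,0,0,0,1],[0,0,0,0,1]]}}

```text
time: 10.4
ee_pos: [0.5259, -0.2507, 0.1318]
ee_rot: [-3.142, -0.001, 2.6]
ft_force: [-5.2, 2.6, 5.1]
finger_gap: -0.0002
grasp_force: 3.1
```

```bash
python3 lv.py; cat > bar.py <<'E'
from h import *
from w import unit
u=unit((.566,-.2755),-30.7)
def bar(C,im,th=45):
    # dark bar blob near predicted locations -> centroid
    P=np.array([proj(C,u((x,y,z))) for x,z in((-80,133),(-50,147),(-20,150)) for y in(-34,34)]); x0,y0=P.min(0).astype(int)-8; x1,y1=P.max(0).astype(int)+8
    m=np.zeros(im.shape[:2],np.uint8); m[y0:y1,x0:x1]=(im.max(2)[y0:y1,x0:x1]<th)
    k=cv2.connectedComponentsWithStats(m); return [(k[2][i].tolist(),k[3][i].round(1).tolist()) for i in range(1,k[0]) if k[2][i,4]>15]
if __name__=="__main__":
    for n in("scene","side"):
        C=cam(n)
        for f in(f"pics/{n}0.npz",f"pics/lv_{n}.npz"): print(f,bar(C,np.load(f)["im"]))
        for th in(0,.4,.45,.5,.55,.6): print(th,proj(C,u((-20-115*np.sin(.55-th),0,35+115*np.cos(.55-th)))).round(1),end=" ")
        print()
E
python3 bar.py
```

```text
tcp unit mm -47.12110767770305 0.8418233252914311 131.82715980209787 148.95377181462302 [-5.2  2.6  5.1]
scene [[276.9 201.4]
 [296.9 197.1]]
side [[275.6 214.7]
 [291.9 202.9]]
pics/scene0.npz [([274, 194, 6, 16, 66], [276.4, 201.4])]
pics/lv_scene.npz [([283, 182, 14, 24, 194], [289.9, 192.9])]
0 [276.8 201.4] 0.4 [291.2 197.4] 0.45 [293.1 197.3] 0.5 [295.  197.2] 0.55 [296.9 197.1] 0.6 [298.8 197.2] 
pics/side0.npz [([275, 214, 8, 8, 16], [279.1, 217.9])]
pics/lv_side.npz [([276, 188, 21, 23, 272], [286.8, 197.0])]
0 [275.6 214.7] 0.4 [287.3 205.5] 0.45 [288.9 204.6] 0.5 [290.4 203.7] 0.55 [291.9 202.9] 0.6 [293.5 202.2]
```

```bash
python3 - <<'E'
from h import *
from bar import u
for n in("scene","side"):
    C=cam(n)
    for th in(.45,.55):
        x,z=-20-115*np.sin(.55-th),35+115*np.cos(.55-th); print(n,th,"near/far end",[proj(C,u((x,y,z))).round(1).tolist() for y in(-32,32)], "posts",[proj(C,u((-20,y,102))).round(1).tolist() for y in(-46,46)])
    im=np.load(f"pics/lv_{n}.npz")["im"].max(2)
    r,c=((184,276),(188,272))[n=="side"]
    for i in range(r,r+26): print(i,' '.join(f"{v//10:2d}" for v in im[i,c:c+32]))
E
```

```text
scene 0.45 near/far end [[293.2, 203.9], [293.0, 190.9]] posts [[296.7, 219.3], [296.2, 200.3]]
scene 0.55 near/far end [[297.1, 203.8], [296.7, 190.8]] posts [[296.7, 219.3], [296.2, 200.3]]
184 23 23 23 23 24 25 20  0  1  1  1  6  6  6  1  1  0  4 14 17 15 15 12 10 10 10  9  7 11 11 10 10
185 23 23 23 23 24 24 20  0  1  1  1  6  6  5  1  1  1  3 13 12 11 11 11 10  9  9 15 14 16 16 10 11
186 23 23 23 23 23 24 17  0  2  1  3  6  6  5  2  2  1  3 13 11 10 10  9 10 15 16 25 25 25 25 15 16
187 23 23 23 23 23 24 15  3  1  3  4  5  5  5  3  2  3  5 17 15 15 14 14 15 25 24 24 23 24 24 25 25
188 23 23 23 23 23 23 25 15  0  2  3  6  6  5  3  1  2 11 25 25 25 25 24 24 24 23 23 23 23 23 23 24
189 23 23 23 23 23 23 24 22  0  3  5  7  7  7  4  3  2  6  6  8 24 24 23 23 23 23 23 23 23 23 23 23
190 23 23 23 23 23 23 24 25  0  1  2  5  5  5  3  1  2  1  1  0  5 24 24 23 23 23 23 23 23 23 23 23
191 23 23 23 23 23 23 24 19  0  0  2  3  3  3  1  1  2  3  3  1  2 16 24 23 23 23 23 23 23 23 23 23
192 23 23 23 23 23 23 24 20  0  1  2  3  3  3  2  1  1  3  3  2  5 21 25 23 23 23 23 23 23 23 23 23
193 23 2
[... 3781 characters left out ...]

207 24 24 24 24 24 24 24 24 22 16 10  8  8  5  3  2  3  2  3  2  2  2  3  7 14 21 23 24 24 24 24 24
208 24 24 24 24 24 24 24 24 22 17 10  9  8  5  3  3  3  5  5  5  3  2  2  4  8 14 19 23 24 24 24 24
209 24 24 24 24 24 24 24 24 23 18 12  9  8  5  3  3  3  6  8  8  6  3  2  2  4  8 16 22 24 24 24 23
210 24 24 24 24 24 24 24 24 23 21 15 10  8  5  4  4  5  7  9 10  8  6  3  2  3  8 17 22 24 23 22 20
211 24 24 24 24 24 24 24 24 24 23 18 12  9  9 10 10  9  9 11 11 10  8  6  5  7 13 20 23 23 21 18 16
212 24 24 24 24 24 24 24 24 24 23 20 14 13 16 19 18 14 11 11 11 11 11 12 13 15 19 22 22 21 17 13 12
213 24 24 24 24 24 24 24 24 24 24 20 15 15 20 23 21 16 11 11 11 12 13 18 21 21 21 21 20 19 15 11  9
```

Scene pixels put the bar centre at column about 294.2, so the lever is at about 0.48 rad, which agrees with the contact geometry. About 8 mm remain.

{"name": "apply_moves", "arguments": {"increments": [[0.26,-0.15,0,0,1],[0.26,-0.15,0,0,1],[0.13,-0.08,0,0,1],[0,0,0,0,1],[0,0,0,0,1]]}}

```text
time: 10.97
ee_pos: [0.5322, -0.2544, 0.1319]
ee_rot: [-3.142, -0.001, 2.6]
ft_force: [-6.6, 2.4, 4.3]
finger_gap: 0.0003
grasp_force: 3.1
```

```bash
python3 lv.py; python3 - <<'E'
import numpy as np
im=np.load("pics/lv_scene.npz")["im"].max(2)
for i in [*range(194,225,2)]: print(i,' '.join(f"{v:3d}" for v in im[i,286:306]))
E
```

```text
tcp unit mm -39.77756652669015 0.875395469274804 131.90145994326028 148.95347842785387 [-6.6  2.4  4.3]
scene [[276.9 201.4]
 [296.9 197.1]]
side [[275.6 214.7]
 [291.9 202.9]]
194 136   0  16  20  21  29  22  21  19  30  35  31  37 144 255 241 236 234 235 236
196 255  93  54  13  17  14  30 102  59  15   8  14  24 102 255 239 237 233 237 236
198 253  96  23   7  17  20  33 103  29  10  19   8   6 103 255 242 234 233 235 233
200 255  91  20   9  23   5  43 125  25  12  12  13   9  97 255 241 238 237 238 238
202 245 124  81  79  80  74  81 136  30  11  20  11   0  97 255 240 234 233 233 232
204 238 240 240 245 246 248 253 255  25   5  12   4   0  96 255 237 233 230 233 233
206 235 238 237 239 237 236 241 249 167  88  58  77  95 236 245 234 235 234 233 233
208 235 235 236 236 235 238 241 244 148 114 118 111 129 253 241 237 235 237 236 235
210 233 237 234 234 236 234 239 250 115 109 114 109 134 253 239 237 238 236 234 233
212 232 234 234 235 233 235 238 248 105 113 118 113 121 255 240 237 238 236 237 236
214 234 235 234 232 234 234 241 248 113 108 114 114 158 252 241 239 235 235 235 236
216 234 234 234 234 234 233 236 246 118 111 114 113 155 250 237 236 237 236 236 238
218 237 239 240 238 238 241 241 250 129 111 111 114 160 254 243 236 236 238 237 238
220 170 183 185 185 184 190 175 172 109 112 107  83 118 205 189 194 192 195 184 184
222 176 179 180 180 183 184  94  78  97  96 124 117  72  80 161 186 182 181 172 118
224 177 177 182 179 184 192  92  93 110 100 117 118 128  83 152 193 176 188 169 113
```

The bar centre is at column 296.3 against about 296.5 for upright, and the geometry gives 0.54 rad. One last 1 mm nudge, then hand in while holding.

{"name": "apply_moves", "arguments": {"increments": [[0.08,-0.05,0,0,1],[0,0,0,0,1],[0,0,0,0,1],[0,0,0,0,1]]}}

```text
time: 11.45
ee_pos: [0.533, -0.2549, 0.1319]
ee_rot: [-3.142, -0.001, 2.6]
ft_force: [-5.8, 2.1, 5.2]
finger_gap: -0.0003
grasp_force: 3.1
```

```bash
python3 lv.py; python3 - <<'E'
import numpy as np
im=np.load("pics/lv_scene.npz")["im"].max(2)
for i in (200,204): print(i,im[i,290:302])
from plant import *
print(close_job())
E
```

```text
tcp unit mm -38.934613865985575 0.8831403829552207 131.93708494882034 148.9583901933447 [-5.8  2.1  5.2]
scene [[276.9 201.4]
 [296.9 197.1]]
side [[275.6 214.7]
 [291.9 202.9]]
200 [ 13  15  29  97  56  11   6  14   0  75 255 243]
204 [245 247 248 255 155   0  12   5   0  54 226 241]
the job is handed in; nothing more can be done
None
```

The job is handed in after about 11.5 s of the 54 s: the clip stands in the parts tray, and the gripper holds the lever upright in line with the posts, at about 0.55 rad as measured from the camera and contact geometry.

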